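Load the specimen carrier under the inspection stand's bridge

ROBOT

A 7-joint arm with a two-finger parallel gripper is mounted at the origin on the work surface. World frame = base frame: x ahead of the robot, y to its left, z up, the work surface at z = 0. Lengths are in m, angles in rad, forces in N, time in s.
With the tool pointing down it reaches from about 0.35 to 0.9 m from the base axis. Payload 8.1 kg.
Tool frame: the origin (TCP) lies at the very end of the fingers, on their centre line; the grasp point (between the pads) lies 19 mm behind it; z points along the fingers, y is the line along which they close (so a half turn about z gives the same grasp; the last joint's range is limited). The gripper opens to 92 mm and grips with 3 to 60 N. Pads are 19 mm wide; open, the fingers measure 130 mm over their backs; the gripper's body (75 mm by 190 mm) begins 47 mm behind the grasp point.
Start: joints at [-1.269, 0.434, 0.025, 1.573, -0.012, 1.134, -0.075], TCP at [0.246, 0.574, 0.227] pointing down, gripper open.
Joint ranges: [-2.62, 2.62], [-0.44, 2.09], [-1.27, 1.32], [0.08, 2.57], [-1.32, 4.46], [0.12, 2], [-2.74, 2.74]. Speed limits (rad/s): [2.22, 2.22, 3.01, 3.01, 3.14, 3.14, 3.14].

INTERFACE

Orientations are given as a rotation vector (axis times angle).
In Python, from cell import arm gives the robot as it stands.
- The arm moves only by the tool jog_arm, never from a script. Its argument "rows" is a list of rows, each a list of 3 entries, a list of its own where there are three numbers: the shift along the world's x, y, z in cm, then the turn, a rotation vector about the world's x, y, z in degrees, then the opening, from 0 (shut) to 1 (fully open). A call has 1 to 8 rows; each row is the pose to reach, as a shift and turn from the pose commanded when the call began; what a row does not reach only later rows make up. A row lasts 1/8 s, in which the tool goes at most 62.5 mm and 10.7 degrees, less where a joint would pass 70% of its speed; a pose out of reach is approached as far as the arm can. A call with a gripper value outside its range is refused whole. The fingers move at their own pace and stop on an object; "newtons" is the grip in N (left out, the last holds). Time passes only in rows, so rows that repeat a pose let the fingers close. It gives the time, the measured TCP pose, the force, the opening and the grip force at its end, in the units of the state.
- arm.observe(): the state, without advancing time (a new reading comes with each control period).
- arm.get_image(name): name is "scene" or "top" or "wrist"; returns a dict with "img" (384x512x3 uint8, red, green, blue), "depth" (384x512 float32, m along the optical axis (not along the pixel's ray), 0 where there is no reading), "fx", "fy", "cx", "cy" (pixels), "rvec" (rotation vector, rad) and "tvec" (3), from world to camera coordinates, as OpenCV has them; the wrist camera has in their place "mount" (4x4, takes a point from camera to tool coordinates, whose origin is the TCP and whose axes are the flange's). Camera axes: x right, y down, z forward; pixel columns grow to the right and rows downward; lengths in m; the calibration is good to about 2 mm. A picture is of the moment at which its call begins: read the wrist's pose just before it.
- arm.sign_off(): hands the job in; it is judged then, once.
The state is a dict: "clock": time; "joints": joint angles; "dq": joint speeds; "joint_efforts": joint torques, N m; "position": TCP position; "ee_rot": TCP orientation; "force": force on the tool from outside, world axes, zero at the start; "ft_torque": the same for the moment, N m; "width": opening from 0.0 (shut) to 1.0 (fully open); "gripper_force": force on a finger pad.
Only numpy, scipy, OpenCV 4.12 (cv2) and the standard library are available. Lean on these libraries where they do the work, as an engineer would, in place of code of your own. Each camera call takes 0.05 s, during which the arm holds its last target. There are 200 camera calls.

TASK

Take the stepped specimen carrier out of its storage sleeve and lay it flat on the bed of the inspection stand, thin nose towards the bridge and not pushed in by more than about half of the nose, and let go of it there. Then take it by its thick tail and slide it under the bridge until it is fully home against the stop, and leave it there lying flat. Do not disturb the other things on the bench.

Things in the scene. Friction and masses are not known exactly. Their poses are not given: they have to be found in the camera images.
- carrier: Loose aluminium bar, 150 long x 40 wide, about 0.3 kg, lying flat. Origin: underside at mid-length; x towards the nose, z up. Thick tail x = -75..-15, 26 high; thin nose x = -15..+75, 14 high (last 8 mm only 34 wide, 11 high). Centre of mass x = -11. Dark round specimen, 32 across, flush in the nose's top at x = +34. Starts in the sleeve.
- carrier_nose (a point): Middle of the lower edge of the carrier's nose end (carrier x = +75, underside); axes as the carrier. While the carrier is in the sleeve the nose sticks out and the carrier can be gripped from above, across its 40 mm width, only on the nose, at carrier x = 0..+10, near its centre of mass.
- carrier_tail (a point): Middle of the lower edge of the carrier's tail end (carrier x = -75, underside); axes as the carrier. At the start the last 43 to 53 mm of the tail is inside the sleeve; when home under the bridge the last 66 mm is outside and can be gripped across the 40 mm width, best at carrier x = -45.
- sleeve: Fixed square steel tube on a foot. Origin on the bench; x points out of its open mouth, z up. Tube x = -79..-19, closed at the back, 68 wide, top 68 high; inside 60 wide, floor 20 and ceiling 64 above the bench. The carrier starts on this floor, parallel to x within 0.05 rad, its origin at sleeve x = 3..13, y = -4..4.
- sleeve_mouth (a point): Middle of the sleeve's open mouth at floor height (sleeve x = -19, z = 20); axes as the sleeve. A lip 34 wide with its top 20 high runs on from here to sleeve x = +28 under the carrier. Draw the carrier out along +x by 60 or more before raising it; inside, it may be lifted up to 15.
- stand: Fixed steel stand with a grey bridge at one end; stands left or right of the sleeve. Origin on the bench under the bed's axis; x = direction of insertion, z up. Base plate x = -130..+112, 80 wide, 6 high. Bed (rail 34 wide, top 20 above the bench) x = -130..+96. Bridge x = +12..+108, 72 wide, top 50 high. Home: carrier origin at x = +21, y = 0, z = 20, axes parallel.
- stand_mouth (a point): Middle of the bridge's entrance at bed height (stand x = +12, z = 20); axes as the stand. Passage: 44 wide (2 mm free each side), roof 17 above the bed; flared lead-in plates at stand x = -2..+15 open to 56 wide. The carrier lies safely on the bed before the bridge with its nose at stand x = -5 (its origin at -80).
- stand_home (a point): Where the carrier_nose point is when home: foot of the rigid back stop at bed height (stand x = +96, y = 0, z = 20); axes as the stand. The carrier slides freely on the bed; 10 N against the stop is plenty. A window in the roof, stand x = 35..75, 36 wide, shows the round specimen in its middle when home.
- plain_bar: decoy bystander: plain aluminium bar 150 x 40 x 20, one thickness all along, flat on the bench near the robot. Origin at the centre of its underside.
- mount_a: bystander: black round resin specimen mount, 40 diameter x 22, on the bench between the stand and the sleeve. Origin at the centre of its underside.
- mount_b: bystander: black round resin specimen mount, 40 diameter x 22, on the bench near the robot. Origin at the centre of its underside.
- cup: bystander: open square dark steel cup 75 x 75 x 110 high, at the back of the bench. Origin at the centre of its underside.
- roll: bystander: standing white paper roll, 110 diameter x 90 high, at the back of the bench. Origin at the centre of its underside.
- refractometer: bystander: lying black hand refractometer, about 160 x 36 x 36, behind the task's things. Origin at the centre of its underside.
- dispenser: bystander: black tape dispenser 150 x 60 x 70 high, at the back of the bench. Origin at the centre of its underside.
Things that resemble listed ones, but are neither listed nor needed, are in the scene too. What is shaped like the carrier but orange, purple or yellow is not meant.

How it is judged:
By the outcome, as a careful person would: the job done as asked, in the order asked, and still so for the second after the job is handed in, with the robot touching nothing.
It also fails if it takes over 53 s, if anything falls off the work surface, if the arm or the gripper's body presses on something with over 40 N, if the wrist force passes 120 N, or if a joint passes its speed limit or range.

## Working session

There is one attempt and no reset: what is moved stays moved. The work goes in short steps, Python scripts to look and compute and a tool call to move; the robot and the scene stay as the last step left them, time stands still between calls to the robot, and variables do not carry over. Pictures are saved under pics/ and viewed, at most 10 in all, crops included, and the job is handed in when it is done.

Besides the shell and the picture viewer there is one more tool, called in YAML: its name, and indented under it one key for each argument. jog_arm: Moves the arm, as the interface text tells. Its arguments: {"type":"object","properties":{"rows":{"type":"array","items":{"type":"array"}},"newtons":{"type":"number"}},"required":["rows"]}

```bash
mkdir -p pics; ls; cat > h.py <<'E'
import numpy as np, cv2
from cell import arm
from scipy.spatial.transform import Rotation as R
def save(n,d): np.savez(n,**d)
def cam(d):
    Rm=cv2.Rodrigues(np.array(d["rvec"],float))[0]; t=np.array(d["tvec"],float).ravel(); return Rm,t
def cloud(d):
    Rm,t=cam(d); z=d["depth"].astype(float); v,u=np.mgrid[:z.shape[0],:z.shape[1]]
    P=np.stack([(u-d["cx"])/d["fx"]*z,(v-d["cy"])/d["fy"]*z,z],-1)
    return (P-t)@Rm
def ray(d,u,v,h):
    Rm,t=cam(d); c=-Rm.T@t; r=Rm.T@np.array([(u-d["cx"])/d["fx"],(v-d["cy"])/d["fy"],1.]); return c+r*(h-c[2])/r[2]
E
python3 - <<'E'
from h import *
s=arm.observe(); print(s)
for n in("top","scene"):
    d=arm.get_image(n); save(n+"0.npz",d); cv2.imwrite(f"pics/{n}0.png",d["img"][:,:,::-1])
    print(n,d["rvec"],d["tvec"],d["fx"])
d=dict(np.load("top0.npz"))
print(cloud(d)[::96,::128].round(3).tolist())
E
```

```text
pics
{'clock': 0.0, 'joints': array([-1.2686076 ,  0.43522167,  0.02497556,  1.57409928, -0.01160251,
        1.13397922, -0.0750882 ]), 'dq': array([-5.97335059e-04, -7.66703649e-06,  1.37550116e-03, -2.59326945e-04,
       -1.00314627e-03, -1.44269287e-03, -8.54050588e-04]), 'joint_efforts': array([ 5.09475376e-04, -6.67841434e+01,  9.85242650e-01, -3.14464688e+01,
       -6.03937916e-02,  4.27354651e-02,  1.71571951e-04]), 'position': array([0.24599376, 0.57400222, 0.22594497]), 'ee_rot': array([-6.31567673e-01, -3.07727511e+00,  2.43876530e-03]), 'force': array([0.13972594, 0.04540141, 0.37637804]), 'ft_torque': array([ 0.07596184, -0.03563184,  0.05011304]), 'gripper_force': 0.0, 'width': 0.9965890115319771}
top [ 2.12747128 -2.12805017  0.20198923] [-0.02153317  0.48776521  1.1807292 ] 448.7125001459324
scene [ 1.60708137  2.0513671  -0.76596405] [ 0.15853293 -0.32054938  1.58881935] 473.7100696024258
[[[1.595, 1.213, -0.749], [1.594, 0.584, -0.744], [1.603, -0.043, -0.756], [1.6, -0.675, -0.748]], [[0.785, 0.722, -0.002], [0.785, 0.345, -0.001], [0.785, -0.032, 0.0], [0.784, -0.409, 0.004]], [[0.491, 0.675, 0.03], [0.488, 0.317, 0.051], [0.497, -0.031, 0.0], [0.497, -0.394, 0.003]], [[0.24, 0.483, 0.334], [0.231, 0.319, -0.007], [0.231, -0.031, 0.002], [0.231, -0.381, -0.001]]]
```

View pics/top0.png

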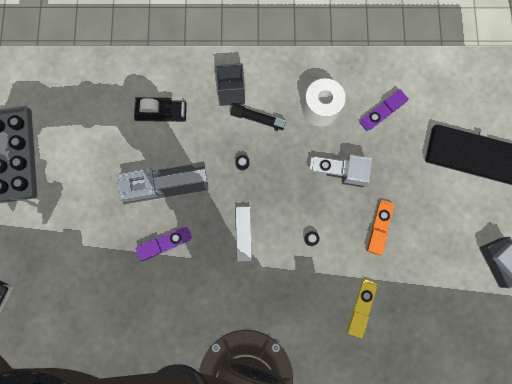

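View pics/scene0.png

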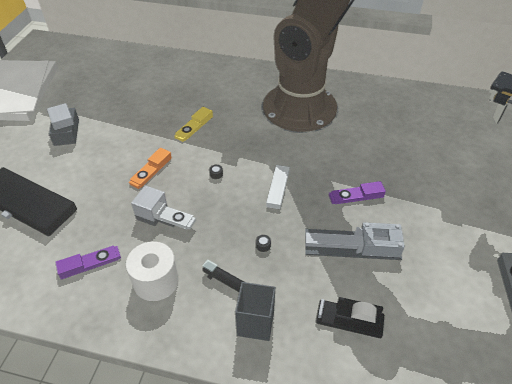

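The top view shows the sleeve at (357,170) with the carrier nose pointing left (+y), its tip at (311,164) and the specimen at (325,165). The stand has its bed from (205,178) and its bridge at (137,184), so insertion is roughly +y as well. Next I'll measure these.

```bash
python3 - <<'E'
from h import *
for n in("top","scene"):
    d=dict(np.load(n+"0.npz")); P=cloud(d)
    def rect(name,box,z0,z1):
        m=(P[...,2]>z0)&(P[...,2]<z1)&(P[...,0]>box[0])&(P[...,0]<box[1])&(P[...,1]>box[2])&(P[...,1]<box[3])&(d["depth"]>0)
        q=P[m]
        if len(q)<8: print(n,name,len(q));return
        r=cv2.minAreaRect((q[:,:2]*1000).astype(np.float32)); print(n,name,len(q),"z",np.median(q[:,2]).round(4),"c",np.round(r[0],1),"s",np.round(r[1],1),"a",round(r[2],1))
        mean=q[:,:2].mean(0);w,V=np.linalg.eigh(np.cov((q[:,:2]-mean).T)); print("   mean",mean.round(4),"axis",V[:,1].round(3))
    rect("sleeve",(.45,.75,-.35,-.12),.058,.08)
    rect("nose",(.45,.75,-.25,-.05),.026,.045)
    rect("bridge",(.4,.7,.15,.5),.043,.06)
    rect("bed",(.4,.7,.05,.3),.012,.028)
    rect("stand_all",(.4,.7,.05,.5),.012,.06)
    rect("carrier tall",(.45,.75,-.25,-.05),.012,.08)
E
python3 - <<'E'
import cv2,numpy as np
a=cv2.imread("pics/top0.png")
b=np.hstack([cv2.resize(a[140:220,110:215],None,fx=3.7,fy=3.7,interpolation=cv2.INTER_CUBIC),cv2.resize(a[140:220,290:395],None,fx=3.7,fy=3.7,interpolation=cv2.INTER_CUBIC)])
cv2.imwrite("pics/c1.png",b)
E
```

```text
top sleeve 686 z 0.0693 c [ 637.3 -263.1] s [287.3  88.9] a 27.6
   mean [ 0.5738 -0.2918] axis [-0.834 -0.551]
top nose 615 z 0.0348 c [ 644.7 -150.2] s [206.4 195.9] a 1.0
   mean [ 0.6228 -0.1732] axis [-0.725 -0.689]
top bridge 766 z 0.0509 c [511.1 298.4] s [73.6 96.7] a 9.7
   mean [0.5099 0.2989] axis [-0.154  0.988]
top bed 771 z 0.0205 c [524.1 205. ] s [ 73.7 190.9] a 8.9
   mean [0.5277 0.1972] axis [-0.178  0.984]
top stand_all 1716 z 0.027 c [521.9 228.6] s [ 77.2 237.9] a 10.3
   mean [0.5172 0.2527] axis [-0.183  0.983]
top carrier tall 910 z 0.0352 c [ 644.3 -151.4] s [207.1 197.8] a 1.2
   mean [ 0.6454 -0.1772] axis [-0.784 -0.621]
scene sleeve 626 z 0.0678 c [ 638.5 -262. ] s [283.5  87.8] a 27.3
   mean [ 0.5864 -0.2907] axis [-0.891 -0.455]
scene nose 642 z 0.0336 c [ 643.9 -149.7] s [209.4 189.7] a 4.1
   mean [ 0.6293 -0.1656] axis [-0.713 -0.701]
scene bridge 819 z 0.0501 c [514.4 300. ] s [76.2 97.5] a 11.0
   mean [0.5165 0.301 ] axis [-0.189  0.982]
scene bed 877 z 0.0195 c [479.8 204.2] s [160.8 190. ] a 1.8
   mean [0.5333 0.2013] axis [-0.148  0.989]
scene stand_all 2058 z 0.0293 c [479.1 230.6] s [160.9 242.7] a 1.7
   mean [0.5261 0.2586] axis [-0.126  0.992]
scene carrier tall 945 z 0.0338 c [ 644.3 -150.1] s [208.9 191.6] a 3.6
   mean [ 0.655  -0.1688] axis [-0.778 -0.628]
```

View pics/c1.png

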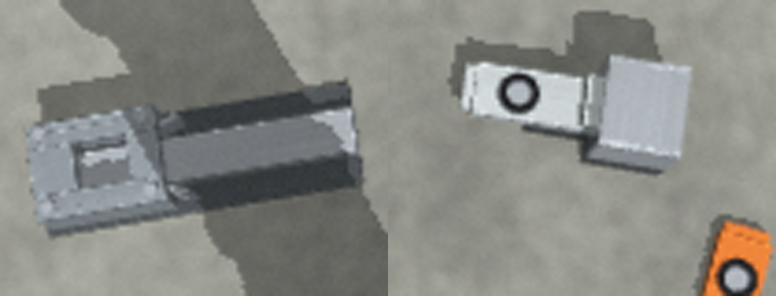

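The crop shows the bridge with its window, the bed, and the carrier nose with its specimen at about (325,165), square in the sleeve. Other objects got into the height masks, so I'll isolate the components.

```bash
cat >> h.py <<'E'
def comp(d,P,z0,z1,near):
    m=((P[...,2]>z0)&(P[...,2]<z1)&(d["depth"]>0)).astype(np.uint8)
    k,l,s,c=cv2.connectedComponentsWithStats(m,connectivity=4)
    best=None
    for i in range(1,k):
        if s[i,4]<60: continue
        q=P[l==i]; dd=np.hypot(*(q[:,:2]-near).T).min()
        if best is None or (dd,-len(q))<best[0]: best=((dd,-len(q)),q)
    q=best[1]; r=cv2.minAreaRect((q[:,:2]*1000).astype(np.float32))
    mu=q[:,:2].mean(0); w,V=np.linalg.eigh(np.cov((q[:,:2]-mu).T)); v=V[:,1]; a=np.degrees(np.arctan2(v[1],v[0]))%180
    print(len(q),"z",np.median(q[:,2]).round(4),"c",np.round(r[0],1),"s",np.round(r[1],1),"a",round(r[2],1),"mean",mu.round(4),"pca",a.round(1))
E
python3 - <<'E'
from h import *
for n in("top","scene"):
    d=dict(np.load(n+"0.npz")); P=cloud(d); print(n)
    comp(d,P,.060,.076,(.605,-.24))
    comp(d,P,.028,.042,(.61,-.16))
    comp(d,P,.044,.058,(.51,.3))
    comp(d,P,.015,.025,(.53,.18))
d=dict(np.load("top0.npz")); print(ray(d,325.1,165.1,.034))
E
```

```text
top
569 z 0.0693 c [ 549.5 -309.1] s [61.1 70.7] a 79.9 mean [ 0.5488 -0.3086] pca 170.9
468 z 0.0354 c [ 565.5 -232.3] s [103.   41.7] a 81.2 mean [ 0.5653 -0.2279] pca 79.5
755 z 0.0509 c [511.  298.4] s [73.6 96.7] a 10.1 mean [0.51   0.2992] pca 99.2
620 z 0.0205 c [531.6 183. ] s [ 35.7 144.7] a 9.7 mean [0.5306 0.1828] pca 99.9
scene
500 z 0.0678 c [ 551.  -307.6] s [64.1 72.1] a 80.2 mean [ 0.5534 -0.3071] pca 170.8
539 z 0.0339 c [ 567.7 -259.9] s [163.   48.5] a 86.6 mean [ 0.5719 -0.2374] pca 91.9
796 z 0.0502 c [514.4 300. ] s [76.2 97.5] a 11.0 mean [0.5163 0.301 ] pca 101.8
669 z 0.0196 c [533.8 185.5] s [ 46.  149.4] a 15.3 mean [0.5335 0.1852] pca 102.0
[ 0.56726875 -0.2238582   0.034     ]
```

jog_arm:
  rows:
    - [[28.9, -41.4, 0], [0, 0, -56.9], 1]
    - [[28.9, -41.4, 0], [0, 0, -56.9], 1]
    - [[28.9, -41.4, 0], [0, 0, -56.9], 1]
    - [[28.9, -41.4, 0], [0, 0, -56.9], 1]
    - [[28.9, -41.4, 0], [0, 0, -56.9], 1]
    - [[28.9, -41.4, 0], [0, 0, -56.9], 1]
    - [[28.9, -41.4, 0], [0, 0, -56.9], 1]
    - [[28.9, -41.4, 0], [0, 0, -56.9], 1]

```text
clock: 1.1
position: [0.533, 0.1629, 0.2266]
ee_rot: [-2.021, -2.405, 0.0]
force: [0.6, 1.5, -0.4]
width: 0.996
gripper_force: 0.0
```

```bash
cat >> h.py <<'E'
def wcloud(d,s):
    T=np.eye(4);T[:3,:3]=R.from_rotvec(s["ee_rot"]).as_matrix();T[:3,3]=s["position"]
    T=T@np.array(d["mount"]); z=d["depth"].astype(float); v,u=np.mgrid[:z.shape[0],:z.shape[1]]
    P=np.stack([(u-d["cx"])/d["fx"]*z,(v-d["cy"])/d["fy"]*z,z],-1)
    return P@T[:3,:3].T+T[:3,3]
def wrist(n):
    s=arm.observe(); d=arm.get_image("wrist"); cv2.imwrite(f"pics/{n}.png",d["img"][:,:,::-1]); return d,wcloud(d,s),s
E
python3 - <<'E'
from h import *
d,P,s=wrist("w1"); np.savez("w1.npz",P=P,**d); print(s["position"],s["ee_rot"],np.array(d["mount"]).round(3).tolist())
for z in((.044,.058),(.015,.026),(.002,.010)):
    for near in ((.53,.17),):
        try: comp(d,P,*z,near)
        except Exception as e: print(e)
E
```

```text
[0.53301634 0.16286824 0.22661678] [-2.02073303e+00 -2.40518007e+00  1.17839555e-04] [[-0.001, -0.966, -0.258, 0.068], [1.0, -0.001, 0.0, -0.001], [-0.0, -0.258, 0.966, -0.157], [0.0, 0.0, 0.0, 1.0]]
4634 z 0.0499 c [511.6 299.3] s [72.1 96.4] a 9.8 mean [0.5111 0.3028] pca 100.2
2559 z 0.0195 c [531.9 182.7] s [ 33.8 141.1] a 10.0 mean [0.5312 0.1862] pca 99.9
1533 z 0.0055 c [503.1 178.7] s [ 22.4 142.9] a 9.3 mean [0.5033 0.1794] pca 99.9
```

View pics/w1.png

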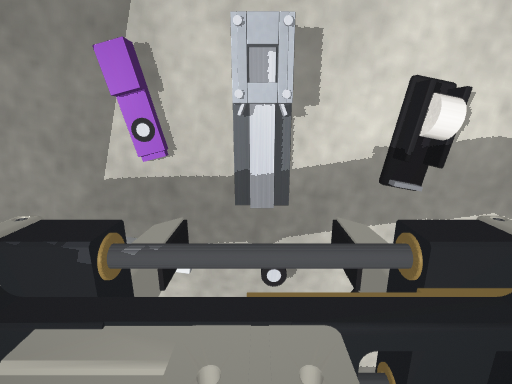

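The wrist view shows the stand with the bridge at the top (265,60) and the bed running down to (262,205). The stand axis is at 99.9° in both estimates.

jog_arm:
  rows:
    - [[2.9, -41.5, -2], [0, 0, -19.4], 1]
    - [[2.9, -41.5, -2], [0, 0, -19.4], 1]
    - [[2.9, -41.5, -2], [0, 0, -19.4], 1]
    - [[2.9, -41.5, -2], [0, 0, -19.4], 1]
    - [[2.9, -41.5, -2], [0, 0, -19.4], 1]
    - [[2.9, -41.5, -2], [0, 0, -19.4], 1]
    - [[2.9, -41.5, -2], [0, 0, -19.4], 1]
    - [[2.9, -41.5, -2], [0, 0, -19.4], 1]

```text
clock: 2.15
position: [0.56, -0.2547, 0.2063]
ee_rot: [2.403, 2.022, -0.004]
force: [0.1, 0.1, 0.1]
width: 1.003
gripper_force: 0.0
```

```bash
python3 - <<'E'
from h import *
d,P,s=wrist("w2"); np.savez("w2.npz",P=P,**d); print(s["position"],s["ee_rot"])
for z,near in(((.060,.076),(.549,-.305)),((.029,.040),(.566,-.23)),((.041,.052),(.56,-.27)),((.015,.026),(.56,-.25)),((.003,.014),(.55,-.28))):
        try: comp(d,P,*z,near)
        except Exception as e: print(e)
E
```

```text
[ 0.56001052 -0.25469105  0.20629813] [ 2.40334337  2.02193981 -0.00353415]
2287 z 0.0674 c [ 550.5 -303.7] s [50.5 68.3] a 80.3 mean [ 0.5506 -0.303 ] pca 170.3
2361 z 0.0335 c [ 566.6 -226.3] s [90.2 39.2] a 80.9 mean [ 0.5669 -0.2258] pca 81.0
416 z 0.0454 c [ 558.6 -277.9] s [16.  39.8] a 80.6 mean [ 0.5591 -0.2778] pca 169.8
113 z 0.0194 c [ 528.2 -281.6] s [14.3 16.2] a 79.8 mean [ 0.5296 -0.2815] pca 111.8
523 z 0.0131 c [ 433.9 -392.7] s [31.2 71. ] a 79.5 mean [ 0.4404 -0.3946] pca 174.0
```

View pics/w2.png

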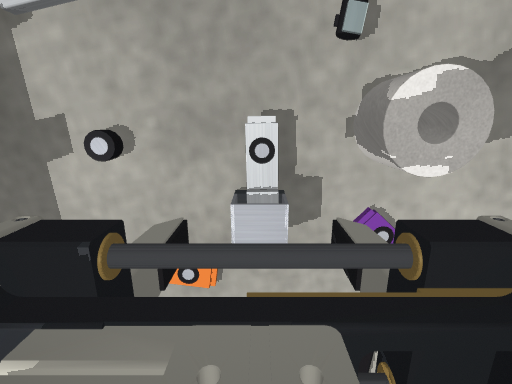

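The wrist view shows the carrier nose from (262,118) to (262,190) with its specimen at (262,150), the tail step next to it, and the sleeve at (260,215). The measured sizes match the listed ones.

```bash
python3 - <<'E'
from h import *
s=arm.observe(); print(s["clock"],s["position"],s["ee_rot"],np.abs(s["dq"]).max())
m=R.from_rotvec(s["ee_rot"]).as_matrix(); print(m.round(4))
E
```

```text
2.2 [ 0.56065438 -0.25181082  0.20620125] [-2.40049909e+00 -2.02578014e+00  1.56049956e-03] 0.04431028585683283
[[ 1.681e-01  9.858e-01 -1.100e-03]
 [ 9.858e-01 -1.681e-01 -2.000e-04]
 [-4.000e-04 -1.100e-03 -1.000e+00]]
```

jog_arm:
  rows:
    - [[0.2, 0.2, -6], [0, 0, 0.5], 1]
    - [[0.2, 0.2, -12], [0, 0, 0.5], 1]
    - [[0.2, 0.2, -15], [0, 0, 0.5], 1]
    - [[0.2, 0.2, -15], [0, 0, 0.5], 1]
    - [[0.2, 0.2, -15], [0, 0, 0.5], 1]

```text
clock: 2.82
position: [0.5644, -0.2478, 0.0581]
ee_rot: [2.387, 2.041, 0.002]
force: [0.5, -0.2, 1.1]
width: 0.996
gripper_force: 0.0
```

jog_arm:
  rows:
    - [[-0.1, -0.2, -2.5], [0, 0, 0], 1]
    - [[-0.1, -0.2, -4.2], [0, 0, 0], 1]
    - [[-0.1, -0.2, -4.8], [0, 0, 0], 1]
    - [[-0.1, -0.2, -4.8], [0, 0, 0], 1]

```text
clock: 3.32
position: [0.5625, -0.2505, 0.009]
ee_rot: [2.389, 2.04, 0.0]
force: [-0.4, 0.6, -0.0]
width: 0.999
gripper_force: 0.0
```

jog_arm:
  rows:
    - [[0, 0, 0], [0, 0, 0], 0.6]
    - [[0, 0, 0], [0, 0, 0], 0.5]
    - [[0, 0, 0], [0, 0, 0], 0.4]
    - [[0, 0, 0], [0, 0, 0], 0.3]
    - [[0, 0, 0], [0, 0, 0], 0.3]
    - [[0, 0, 0], [0, 0, 0], 0.3]
    - [[0, 0, 0], [0, 0, 0], 0.3]
    - [[0, 0, 0], [0, 0, 0], 0.3]
  newtons: 30

```text
clock: 4.32
position: [0.5625, -0.2505, 0.0087]
ee_rot: [2.389, 2.04, 0.0]
force: [0.9, 0.0, -0.6]
width: 0.434
gripper_force: 30.0
```

jog_arm:
  rows:
    - [[0, 0, 0.3], [0, 0, 0], 0.3]
    - [[0, 0, 0.3], [0, 0, 0], 0.3]
    - [[0.34, 2.0, 0.4], [0, 0, 0], 0.3]
    - [[0.67, 3.9, 0.4], [0, 0, 0], 0.3]
    - [[1.0, 5.9, 0.4], [0, 0, 0], 0.3]
    - [[1.35, 7.9, 0.4], [0, 0, 0], 0.3]
    - [[1.35, 7.9, 0.4], [0, 0, 0], 0.3]
    - [[1.35, 7.9, 0.4], [0, 0, 0], 0.3]

```text
clock: 5.32
position: [0.5758, -0.1719, 0.0128]
ee_rot: [2.388, 2.04, -0.001]
force: [-0.5, -0.7, -2.6]
width: 0.433
gripper_force: 30.0
```

jog_arm:
  rows:
    - [[0, 0, 4], [0, 0, 0], 0.3]
    - [[0, 0, 9], [0, 0, 0], 0.3]
    - [[-0.7, 5.6, 9], [0, 0, 3.2], 0.3]
    - [[-1.4, 11.3, 9], [0, 0, 6.3], 0.3]
    - [[-2.1, 17.0, 9], [0, 0, 9.5], 0.3]
    - [[-2.7, 22.6, 9], [0, 0, 12.6], 0.3]
    - [[-3.4, 28.3, 9], [0, 0, 15.8], 0.3]
    - [[-4.1, 33.9, 9], [0, 0, 18.9], 0.3]

```text
clock: 6.32
position: [0.535, 0.168, 0.103]
ee_rot: [2.021, 2.404, 0.001]
force: [1.0, -0.2, -2.1]
width: 0.434
gripper_force: 30.0
```

jog_arm:
  rows:
    - [[0, 0, 0], [0, 0, 0], 0.3]
    - [[0, 0, 0], [0, 0, 0], 0.3]

```text
clock: 6.58
position: [0.5351, 0.1663, 0.1028]
ee_rot: [2.022, 2.403, -0.001]
force: [0.0, -0.2, -4.3]
width: 0.433
gripper_force: 30.0
```

```bash
python3 - <<'E'
from h import *
d,P,s=wrist("w3"); np.savez("w3.npz",P=P,**d); print(s["position"],s["ee_rot"],s["width"],np.abs(s["dq"]).max())
print(np.degrees(np.arctan2(*(R.from_rotvec(s["ee_rot"]).as_matrix()[[1,0],0]))))
h=s["position"][2]-.0087+.034
for z,near in(((.044,.058),(.511,.3)),((h-.006,h+.006),(.531,.185)),((.015,.026),(.545,.12))):
        try: comp(d,P,*z,near)
        except Exception as e: print(e)
E
```

```text
[0.53514683 0.1662791  0.1027783 ] [ 2.02238409e+00  2.40300888e+00 -7.18036187e-04] 0.4334933044922683 0.0220785258771764
99.83173505624661
6682 z 0.0499 c [514.4 283.2] s [72.4 63.7] a 9.8 mean [0.5152 0.2788] pca 9.8
9988 z 0.1276 c [527.8 202.6] s [68.1 65.9] a 10.2 mean [0.5276 0.2027] pca 100.7
858 z 0.0194 c [521.  244.8] s [33.8 17.4] a 9.8 mean [0.5211 0.2449] pca 9.1
```

View pics/w3.png

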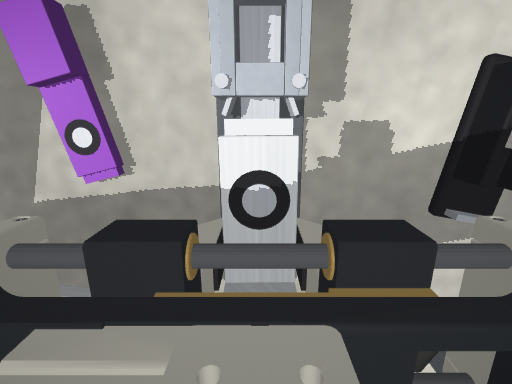

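The carrier is held straight above the bed. Its nose end is at (260,125), just before the lead-in plates at (260,105), and centred within about 1 mm. Lowering it now.

jog_arm:
  rows:
    - [[0, 0, -4], [0, 0, 0], 0.3]
    - [[0, 0, -7.5], [0, 0, 0], 0.3]
    - [[0, 0, -8.6], [0, 0, 0], 0.3]
    - [[0, 0, -9.0], [0, 0, 0], 0.3]
    - [[0, 0, -9.2], [0, 0, 0], 0.3]
    - [[0, 0, -9.4], [0, 0, 0], 0.3]
    - [[0, 0, -9.4], [0, 0, 0], 0.3]

```text
clock: 7.5
position: [0.5352, 0.1677, 0.0092]
ee_rot: [2.021, 2.405, 0.001]
force: [-0.2, -0.3, -3.9]
width: 0.432
gripper_force: 30.0
```

jog_arm:
  rows:
    - [[0, 0, -0.05], [0, 0, 0], 0.3]
    - [[0, 0, -0.1], [0, 0, 0], 0.3]
    - [[0, 0, -0.1], [0, 0, 0], 0.3]

```text
clock: 7.88
position: [0.5351, 0.1677, 0.0087]
ee_rot: [-2.021, -2.405, -0.001]
force: [-3.5, -0.4, 8.4]
width: 0.431
gripper_force: 30.0
```

Contact with the bed. Releasing.

jog_arm:
  rows:
    - [[0, 0, 0], [0, 0, 0], 0.6]
    - [[0, 0, 0], [0, 0, 0], 0.9]
    - [[0, 0, 0], [0, 0, 0], 0.9]
    - [[0, 0, 0], [0, 0, 0], 0.9]
    - [[0, 0, 0], [0, 0, 0], 0.9]

```text
clock: 8.5
position: [0.5349, 0.1675, 0.0077]
ee_rot: [2.021, 2.405, -0.0]
force: [0.2, -0.5, -0.2]
width: 0.894
gripper_force: 0.0
```

jog_arm:
  rows:
    - [[0, 0, 4], [0, 0, 0], 0.9]
    - [[0, 0, 10], [0, 0, 0], 0.9]
    - [[0.86, -4.9, 12], [0, 0, 0], 0.9]
    - [[0.86, -4.9, 12], [0, 0, 0], 0.9]
    - [[0.86, -4.9, 12], [0, 0, 0], 0.9]
    - [[0.86, -4.9, 12], [0, 0, 0], 0.9]

```text
clock: 9.25
position: [0.5428, 0.1195, 0.1269]
ee_rot: [-2.019, -2.405, 0.002]
force: [-0.1, -0.0, -0.0]
width: 0.9
gripper_force: 0.0
```

```bash
python3 - <<'E'
from h import *
d,P,s=wrist("w4"); np.savez("w4.npz",P=P,**d); print(s["clock"],s["position"],s["ee_rot"],s["width"],np.abs(s["dq"]).max())
for z,near in(((.0295,.040),(.53,.2)),((.041,.052),(.545,.12)),((.044,.058),(.511,.3))):
        try: comp(d,P,*z,near)
        except Exception as e: print(e)
E
```

```text
9.25 [0.54275615 0.11954588 0.12690084] [-2.01891347e+00 -2.40549075e+00  1.54532652e-03] 0.900310482306608 0.0028794633172111836
4466 z 0.0335 c [529.8 191.9] s [40.  90.4] a 10.4 mean [0.5296 0.1927] pca 100.3
2649 z 0.0455 c [543.2 118.4] s [40.1 60.2] a 10.5 mean [0.543  0.1196] pca 100.1
3323 z 0.0499 c [517.9 263.9] s [72.2 25.2] a 9.8 mean [0.518  0.2628] pca 9.8
```

View pics/w4.png

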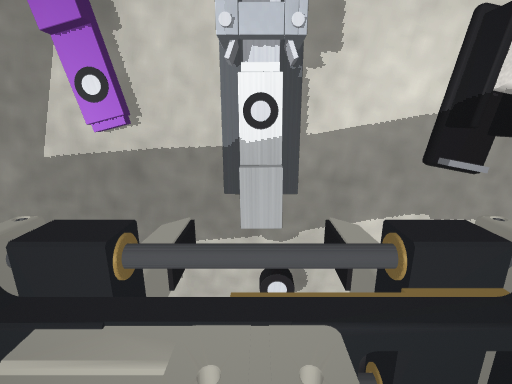

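The carrier lies flat and released on the bed, tail towards me at (262,195), nose tip at (260,66) before the flares, about 0.5 mm off axis. Its origin is at stand x ≈ -79. Now gripping the tail.

jog_arm:
  rows:
    - [[0.04, -0.1, -5], [0, 0, 0], 0.9]
    - [[0.04, -0.1, -9], [0, 0, 0], 0.9]
    - [[0.04, -0.1, -11.3], [0, 0, 0], 0.9]
    - [[0.04, -0.1, -11.3], [0, 0, 0], 0.9]
    - [[0.04, -0.1, -11.3], [0, 0, 0], 0.9]

```text
clock: 9.93
position: [0.5443, 0.1178, 0.0153]
ee_rot: [2.021, 2.405, 0.001]
force: [-0.1, 1.1, 1.2]
width: 0.899
gripper_force: 0.0
```

jog_arm:
  rows:
    - [[0, 0, 0], [0, 0, 0], 0.6]
    - [[0, 0, 0], [0, 0, 0], 0.5]
    - [[0, 0, 0], [0, 0, 0], 0.4]
    - [[0, 0, 0], [0, 0, 0], 0.3]
    - [[0, 0, 0], [0, 0, 0], 0.3]
    - [[0, 0, 0], [0, 0, 0], 0.3]
    - [[0, 0, 0], [0, 0, 0], 0.3]
  newtons: 20

```text
clock: 10.8
position: [0.5439, 0.1175, 0.0148]
ee_rot: [2.021, 2.405, 0.0]
force: [-0.1, 0.5, 2.1]
width: 0.436
gripper_force: 20.0
```

```bash
cat >>h.py <<'E'
O=np.array([.5219,.2402]); A=np.radians(99.87); X=np.array([np.cos(A),np.sin(A)]); Y=np.array([-X[1],X[0]])
def st(s):
    p=np.array(s["position"]); q=(p[:2]-O)*1000; m=R.from_rotvec(s["ee_rot"]).as_matrix(); f=np.array(s["force"])
    print(round(s["clock"],2),"stand x,y mm",(q@X).round(2),(q@Y).round(2),"z",p[2].round(4),"yaw",np.degrees(np.arctan2(m[1,0],m[0,0])).round(2),"F along,lat,z",(f[:2]@X).round(1),(f[:2]@Y).round(1),f[2].round(1),"w",round(s["width"]*92,1),s["gripper_force"])
E
python3 -c "
from h import *; st(arm.observe())"
```

```text
10.8 stand x,y mm -124.64 -0.68 z 0.0148 yaw 99.9 F along,lat,z 0.5 0.1 2.1 w 40.1 19.992139041423798
```

jog_arm:
  rows:
    - [[-0.23, 0.98, 0], [0, 0, 0], 0.3]
    - [[-0.4, 1.97, 0], [0, 0, 0], 0.3]
    - [[-0.57, 2.95, 0], [0, 0, 0], 0.3]
    - [[-0.75, 3.94, 0], [0, 0, 0], 0.3]
    - [[-0.75, 3.94, 0], [0, 0, 0], 0.3]

```text
clock: 11.42
position: [0.5361, 0.1592, 0.0148]
ee_rot: [-2.018, -2.406, -0.002]
force: [-0.7, 3.5, 2.4]
width: 0.434
gripper_force: 20.0
```

```bash
python3 -c "
from h import *; st(arm.observe())"
```

```text
11.43 stand x,y mm -82.25 -0.12 z 0.0148 yaw 100.02 F along,lat,z 3.5 0.1 2.4 w 39.9 19.98700350522995
```

jog_arm:
  rows:
    - [[-0.17, 0.98, 0], [0, 0, 0], 0.3]
    - [[-0.34, 1.97, 0], [0, 0, 0], 0.3]
    - [[-0.52, 2.95, 0], [0, 0, 0], 0.3]
    - [[-0.69, 3.94, 0], [0, 0, 0], 0.3]
    - [[-0.86, 4.92, 0], [0, 0, 0], 0.3]
    - [[-0.86, 4.92, 0], [0, 0, 0], 0.3]
    - [[-0.86, 4.92, 0], [0, 0, 0], 0.3]

```text
clock: 12.3
position: [0.5275, 0.2078, 0.0148]
ee_rot: [-2.019, -2.405, -0.002]
force: [0.0, 2.7, 4.1]
width: 0.437
gripper_force: 20.0
```

```bash
python3 -c "
from h import *; st(arm.observe())"
```

```text
12.3 stand x,y mm -32.88 0.0 z 0.0148 yaw 99.97 F along,lat,z 2.7 -0.5 4.1 w 40.2 19.98734951019287
```

Centred, with about 8 mm to go. Approaching the stop in small steps.

jog_arm:
  rows:
    - [[-0.07, 0.4, 0], [0, 0, 0], 0.3]
    - [[-0.1, 0.6, 0], [0, 0, 0], 0.3]
    - [[-0.12, 0.7, 0], [0, 0, 0], 0.3]
    - [[-0.12, 0.7, 0], [0, 0, 0], 0.3]

```text
clock: 12.8
position: [0.5268, 0.2117, 0.0148]
ee_rot: [2.023, 2.402, -0.001]
force: [0.8, -5.1, 5.2]
width: 0.435
gripper_force: 20.0
```

jog_arm:
  rows:
    - [[-0.01, 0.05, 0], [0, 0, 0], 0.3]
    - [[-0.02, 0.1, 0], [0, 0, 0], 0.3]
    - [[-0.02, 0.1, 0], [0, 0, 0], 0.3]

```text
clock: 13.18
position: [0.5267, 0.2125, 0.0148]
ee_rot: [2.023, 2.402, -0.002]
force: [1.3, -5.0, 5.2]
width: 0.433
gripper_force: 20.0
```

```bash
python3 -c "
from h import *; st(arm.observe())"
```

```text
13.18 stand x,y mm -28.13 0.03 z 0.0148 yaw 99.8 F along,lat,z -5.1 -0.5 5.2 w 39.8 19.990356266498566
```

jog_arm:
  rows:
    - [[-0.02, 0.1, 0], [0, 0, 0], 0.3]
    - [[-0.03, 0.2, 0], [0, 0, 0], 0.3]
    - [[-0.03, 0.2, 0], [0, 0, 0], 0.3]

```text
clock: 13.55
position: [0.5264, 0.2146, 0.0148]
ee_rot: [2.023, 2.402, -0.001]
force: [-0.1, -4.9, 4.8]
width: 0.432
gripper_force: 20.0
```

jog_arm:
  rows:
    - [[-0.02, 0.1, 0], [0, 0, 0], 0.3]
    - [[-0.03, 0.2, 0], [0, 0, 0], 0.3]
    - [[-0.03, 0.2, 0], [0, 0, 0], 0.3]

```text
clock: 13.92
position: [0.5262, 0.2157, 0.0148]
ee_rot: [2.023, 2.401, -0.003]
force: [1.0, -8.1, 6.8]
width: 0.436
gripper_force: 20.0
```

```bash
python3 - <<'E'
from h import *; st(arm.observe())
d=arm.get_image("top"); P=cloud(d); save("top1.npz",d)
comp(d,P,.0295,.05,(.527,.2)); comp(d,P,.041,.049,(.52,.3))
a=d["img"][150:215,110:215,::-1]; cv2.imwrite("pics/c2.png",cv2.resize(a,None,fx=6,fy=6,interpolation=cv2.INTER_CUBIC))
E
```

```text
13.93 stand x,y mm -24.92 -0.01 z 0.0148 yaw 99.77 F along,lat,z -8.1 0.4 6.8 w 40.1 19.994840919971466
174 z 0.046 c [719.1 262.9] s [99.  21.7] a 89.7 mean [0.7139 0.2642] pca 88.2
71 z 0.0466 c [716.9 272.5] s [18.1 51.6] a 8.9 mean [0.716  0.2757] pca 95.0
```

View pics/c2.png

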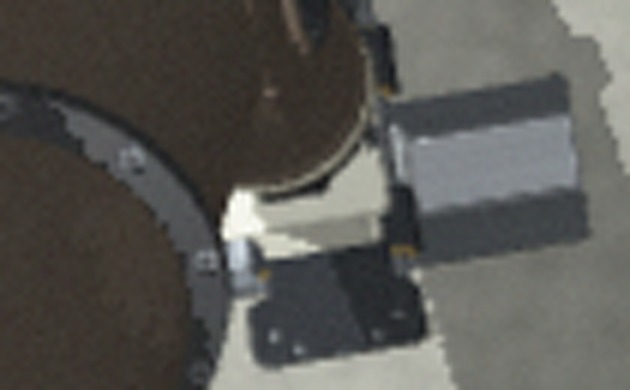

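The arm hides the bridge in the top view, with only the bed end visible at right. By position and force the carrier is at or very near the stop, so I'll push a little more and see.

jog_arm:
  rows:
    - [[-0.02, 0.1, 0], [0, 0, 0], 0.3]
    - [[-0.02, 0.1, 0], [0, 0, 0], 0.3]
    - [[-0.02, 0.1, 0], [0, 0, 0], 0.3]

```text
clock: 14.35
position: [0.5262, 0.2156, 0.0148]
ee_rot: [2.023, 2.4, -0.003]
force: [1.7, -11.8, 6.7]
width: 0.431
gripper_force: 20.0
```

jog_arm:
  rows:
    - [[-0.02, 0.1, 0], [0, 0, 0], 0.3]
    - [[-0.02, 0.1, 0], [0, 0, 0], 0.3]
    - [[-0.02, 0.1, 0], [0, 0, 0], 0.3]

```text
clock: 14.72
position: [0.5262, 0.2157, 0.0148]
ee_rot: [2.023, 2.399, -0.005]
force: [1.8, -14.1, 7.0]
width: 0.435
gripper_force: 20.0
```

```bash
python3 -c "
from h import *; st(arm.observe())"
```

```text
14.72 stand x,y mm -24.92 -0.01 z 0.0148 yaw 99.71 F along,lat,z -14.2 0.6 7.0 w 40.0 20.01220017671585
```

Firm stop: no motion while the force rises to 14 N. Releasing and backing off.

jog_arm:
  rows:
    - [[0, 0, 0], [0, 0, 0], 0.6]
    - [[0, 0, 0], [0, 0, 0], 0.9]
    - [[0, 0, 0], [0, 0, 0], 0.9]
    - [[0, 0, 0], [0, 0, 0], 0.9]
    - [[0, 0, 0], [0, 0, 0], 0.9]

```text
clock: 15.35
position: [0.5253, 0.2203, 0.0147]
ee_rot: [-2.021, -2.405, -0.0]
force: [-0.3, -0.4, 0.3]
width: 0.892
gripper_force: 0.0
```

jog_arm:
  rows:
    - [[0, 0, 5], [0, 0, 0], 0.9]
    - [[0, 0, 11], [0, 0, 0], 0.9]
    - [[0.5, -3, 17], [0, 0, 0], 0.9]
    - [[1, -6, 20], [0, 0, 0], 0.9]
    - [[1, -6, 20], [0, 0, 0], 0.9]
    - [[1, -6, 20], [0, 0, 0], 0.9]
    - [[1, -6, 20], [0, 0, 0], 0.9]

```text
clock: 16.23
position: [0.5344, 0.1611, 0.2134]
ee_rot: [-2.019, -2.405, 0.003]
force: [0.0, -0.4, -0.5]
width: 0.899
gripper_force: 0.0
```

```bash
python3 - <<'E'
from h import *
d,P,s=wrist("w5"); st(s)
comp(d,P,.041,.0478,(.535,.19))
d["P"]=P; m=(P[...,2]>.041)&(P[...,2]<.0478)&(np.hypot(P[...,0]-.527,P[...,1]-.205)<.06)
q=(P[m][:,:2]-O)*1000; print("tail x range",np.percentile(q@X,[1,99]).round(1),"y",np.percentile(q@Y,[1,99]).round(1))
# dark specimen seen through the window
g=d["img"].max(2); L=(P[...,:2]-O)*1000; lx=L@X; ly=L@Y
b=(lx>30)&(lx<80)&(abs(ly)<20)&(P[...,2]<.04)&(P[...,2]>.028)
print("window z",np.median(P[b][:,2]).round(4)); k=b&(g<70); print("dark centroid",lx[k].mean().round(1),ly[k].mean().round(1),k.sum())
E
```

```text
16.23 stand x,y mm -80.08 1.27 z 0.2134 yaw 99.99 F along,lat,z -0.4 0.1 -0.5 w 82.7 0.0
1727 z 0.0455 c [525.2 216.3] s [40.  59.5] a 9.9 mean [0.5251 0.217 ] pca 100.7
tail x range [-53.8  12. ] y [-18.6  20.7]
window z 0.0338
dark centroid 55.2 0.9 383
```

View pics/w5.png

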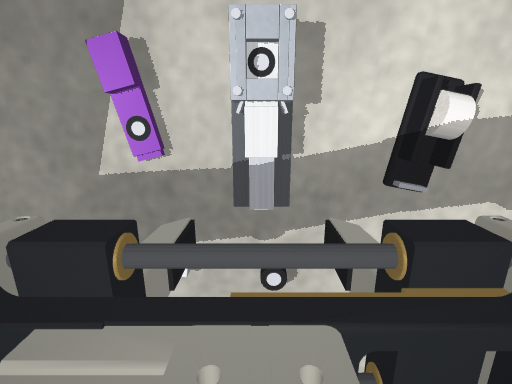

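The specimen shows in the middle of the roof window at (261,61), measured at stand x = 55.2 where home is 55. The tail lies flat from (262,102) to (262,157), and the gripper is clear. Handing in.

```bash
python3 -c "
from cell import arm; print(arm.sign_off())"
```

```text
the job is handed in; nothing more can be done
None
```

The carrier is fully home against the stop, lying flat under the bridge with its specimen centred in the window, and the job was handed in at about 16 s with the gripper clear.

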